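Clamp the sample jar on the bench shaker

ROBOT

A 6-joint arm with a two-finger parallel gripper is mounted at the origin on a cart in front of the work surface, level with it; the furniture and walls round the work are solid. World frame = base frame: x ahead of the robot, y to its left, z up, the work surface at z = 0. Lengths are in m, angles in rad, forces in N, time in s.
With the tool pointing down it reaches from about 0.325 to 1 m from the base axis. Payload 5.1 kg.
Tool frame: the origin (TCP) lies at the very end of the fingers, on their centre line; the grasp point (between the pads) lies 19 mm behind it; z points along the fingers, y is the line along which they close (so a half turn about z gives the same grasp; the last joint's range is limited). The gripper opens to 85 mm and grips with 20 to 120 N. Pads are 22 mm wide; open, the fingers measure 114 mm over their backs; the gripper's body (76 mm by 85 mm) begins 54 mm behind the grasp point. The pads swing forward as they close: fully open they stand 13 mm farther back than shut.
Start: joints at [1.18, 0.124, 1.65, -0, 1.367, -0.083], TCP at [0.197, 0.619, 0.231] pointing down, gripper open.
Joint ranges: [-2.61, 2.61], [-1.02, 2.33], [0.03, 2.71], [-1.35, 4.49], [0.32, 2.68], [-2.91, 2.91]. Speed limits (rad/s): [2.57, 2.57, 3.14, 3.14, 3.14, 3.14].

INTERFACE

Orientations are given as a unit quaternion [w, x, y, z].
In Python, from bench import r, cams, ticket gives the robot as it stands. The module is installed in compiled form; this text tells all that it offers.
- The arm moves only by the tool servo_tool, never from a script. Its argument "commands" is a list of rows, each a list of 3 entries, a list of its own where there are three numbers: the turn, a rotation vector about the tool's x, y, z in rad, then the shift along the tool's x, y, z in cm, then the opening, from 0 (shut) to 1 (fully open). In form: [[[rx, ry, rz], [x, y, z], jaw], ...]. A call has 1 to 8 rows; each row shifts and turns the commanded pose from where the row before left it, along the tool's axes as they then stand; what a row does not reach is not made up. A row lasts 1/12 s, in which the tool goes at most 41.7 mm and 7.16 degrees, less where a joint would pass 70% of its speed; a pose out of reach is approached as far as the arm can. A call is refused whole if a number of a shift passes 4.17 or a number of a turn 0.125, either way. A call with a gripper value outside its range is refused whole. The fingers move at their own pace and stop on an object; "newtons" is the grip in N (left out, the last holds). Time passes only in rows, so rows that do not move let the fingers close. It gives the time, the measured TCP pose, the force, the opening and the grip force at its end, in the units of the state.
- r.get_obs(): the state, without advancing time (a new reading comes with each control period).
- cams.grab_frame(name): name is "scene" or "top" or "wrist"; returns a dict with "color" (480x640x3 uint8, red, green, blue), "depth" (480x640 float32, m along the optical axis (not along the pixel's ray), 0 where there is no reading), "fovy" (degrees; the focal length in pixels is half the picture's height over the tangent of half this angle, whatever the lens; pixels are square), "cx", "cy" (the principal point, pixels), "origin" and "rotation" of the camera in the world. Camera axes: x right, y down, z forward; pixel columns grow to the right and rows downward; lengths in m; the calibration is good to about 2 mm. A picture is of the moment at which its call begins.
- ticket.hand_in(): hands the job in; it is judged then, once.
The state is a dict: "clock": time; "qpos": joint angles; "joint_vel": joint speeds; "joint_efforts": joint torques, N m; "ee_pos": TCP position; "orientation": TCP orientation; "ft_force": force on the tool from outside, world axes, zero at the start; "wrist_torque": the same for the moment, N m; "width": finger opening in m; "grip_force": force on a finger pad.
Only numpy, scipy, OpenCV 4.12 (cv2) and the standard library are available. Lean on these libraries where they do the work, as an engineer would, in place of code of your own. Each camera call takes 0.05 s, during which the arm holds its last target. There are 200 camera calls.

TASK

Make the sample jar fast on the bench shaker before a run: with the fingertips, push the jar that stands on the shaker's platform home until it rests against both rubber posts, then push the raised handle of the toggle clamp over and down until it goes past its dead point and snaps into lock, with the pad bearing on the jar's lid. Only push: pick nothing up, keep the jar standing upright, leave the things on the bench round the shaker where they are, and take the hand away at the end.

Things in the scene. Friction and masses are not known exactly. Their poses are not given: they have to be found in the camera images.
- shaker: Low bench shaker, fixed: white housing, control panel on its front (-x of its frame), 172 x 250 x 56 mm (x, y, z), flat aluminium platform on top at z = 56 mm. Origin at the centre of its underside. Its own +y runs along the platform from the toggle clamp to the open side where the jar stands. An aluminium riser 34 mm wide (y -93 to -13 mm, top at z = 126 mm) on the centre line carries the clamp.
- jar_home (a point): Where the centre of the jar is when it rests against both posts: on the shaker at x = 0, y = +30 mm, 35 mm above the platform.
- jar_center (a point): Centre (half-way up) of the sample jar, a round white screw-lid pot 70 mm across and 70 mm tall (lid 71 mm across, its top 14 mm; 0.11 to 0.22 kg), loose on the platform 28 to 48 mm out (+y of the shaker) from its home and up to 16 mm to either side.
- clamp_hinge (a point): Pivot of the clamp handle, in the clamp's middle plane, at x = 0, y = -78 mm, z = 168 mm of the shaker; the handle turns about the shaker's x axis.
- post_near (a point): Foot, on the platform, of one of the two upright rubber-sleeved posts that stop the jar: 16 mm across, 48 mm tall, at x = -30 mm, y = 0 of the shaker.
- post_far (a point): Foot of the other, like post, at x = +30 mm, y = 0 of the shaker.
- clamp_grip (a point): Point on the axis of the handle's black round grip, 85 mm from the pivot. The grip is 16 mm thick and runs from 36 to 116 mm from the pivot. At the start the handle stands up, leaning to the shaker's -y; it is pushed towards -y and down. The raised clamp bar stands 50 mm nearer the jar, its top at z = 225 mm: closed fingers fit between bar and grip.
- clamp_handle (a joint): Handle angle, rad: 0 raised (75 degrees above level), 1.29 at the dead point (handle about level), 1.45 at its stop in lock (8 degrees below level). Starts at 0; stays where left while open (friction under 1 N at the grip). From about 0.92 on the sprung pad presses on the lid of a jar at home and the grip needs up to about 8 N; past the dead point it snaps to its stop by itself.
- clamp_pad: Sprung rubber pad, 22 mm across, on the spindle at the end of the clamp bar; in lock it presses on the middle of the lid of a jar at home. Origin in the middle of the bar's end.
- spare_jar: Bystander: white screw-lid pot 70 mm across, 66 mm tall, standing on the bench to the right of the shaker. Origin at its underside.
- bottle: Bystander: white bottle 70 mm across, 175 mm tall, standing on the bench to the right of the shaker. Origin at its underside.
- scraper: Bystander: scraper with a black handle, 199 mm long, lying on the bench behind the shaker. Origin at its middle.
- tape_roll: Bystander: roll of label tape, 68 mm across, 18 mm tall, lying on the bench at the near left of the shaker. Origin at its underside.
- stirrer: Obstacle: overhead stirrer, fixed on the bench to the left of the shaker, always in the same place; origin on the bench. From it, its U-foot spans x -200 to +130 mm, y -115 to +145 mm, 50 mm tall; column at x +70 mm, y +15 mm, 750 mm tall; motor and shaft hang at x -150 to +15 mm, y -50 to +115 mm, shaft down to z = 120 mm. Swing the arm round in front of it, not through it.
Things that resemble listed ones, but are neither listed nor needed, are in the scene too. Leave any blue, brown or red look-alike of the part that bears jar_center alone.

How it is judged:
On the way, in this order (a step that is already met when the one before it is completed fails the run):
1. the jar stands home against both posts while the clamp is still open (horizontal distance between jar_center and jar_home below 0.006 m and value of joint clamp_handle below 0.5 rad), for 0.2 s.
2. the clamp handle has gone past its dead point (value of joint clamp_handle above 1.38 rad), for 0.2 s.
At the end, for the whole second after the job is handed in: the clamp handle is in lock past its dead point (joint above 1.38 rad) and stays there by itself, the pad presses on the jar's lid with more than 8 N, and the jar stands upright (within 0.06 rad), at rest, within 8 mm of its home against the posts (value of joint clamp_handle above 1.38 rad and contact force between clamp_pad and jar above 8 N and horizontal distance between jar_center and jar_home below 0.008 m and angle between jar_center's own z axis and vertical below 0.06 rad and linear speed of jar below 0.01 m/s); the robot touches nothing.
It fails at once if the jar is lifted off the platform (z of jar_center in the frame of jar_home above 0.015 m).
It fails at once if the jar is tipped or knocked off (angle between jar_center's own z axis and vertical above 0.3 rad).
It fails at once if a thing on the bench round the shaker is moved or lifted (distance of any of spare_jar, bottle, scraper, tape_roll from where it was at the start of the episode above 0.025 m).
It also fails if it takes over 58 s, if anything falls off the work surface, if the arm or the gripper's body presses on something with over 40 N, if the wrist force passes 120 N, or if a joint passes its speed limit or range.

## Working session

There is one attempt and no reset: what is moved stays moved. The work goes in short steps, Python scripts to look and compute and a tool call to move; the robot and the scene stay as the last step left them, time stands still between calls to the robot, and variables do not carry over. Pictures are saved under pics/ and viewed, at most 10 in all, crops included, and the job is handed in when it is done.

Besides the shell and the picture viewer there is one more tool, called after "Request:" by a JSON object that holds its "fn" and its "kwargs". servo_tool: Moves the arm, as the interface text tells. Its arguments: {"type":"object","properties":{"commands":{"type":"array"},"newtons":{"type":"number"}},"required":["commands"]}

```bash
mkdir -p pics; cat > h.py <<'E'
import numpy as np, cv2
from bench import r, cams, ticket
def grab(n):
    f=cams.grab_frame(n); f['f']=240/np.tan(np.radians(f['fovy'])/2); f['R']=np.array(f['rotation']).reshape(3,3); f['o']=np.array(f['origin']); return f
def save(f,p): cv2.imwrite(p,cv2.cvtColor(f['color'],cv2.COLOR_RGB2BGR))
def ray(f,u,v): return f['R']@np.array([(u-f['cx'])/f['f'],(v-f['cy'])/f['f'],1.])
def onz(f,u,v,z): d=ray(f,u,v); return f['o']+d*(z-f['o'][2])/d[2]
def cloud(f):
    v,u=np.mgrid[:480,:640]; d=f['depth']
    return np.stack([(u-f['cx'])/f['f']*d,(v-f['cy'])/f['f']*d,d],-1)@f['R'].T+f['o']
E
python3 - <<'E'
from h import *
for n in ('scene','top'):
    f=grab(n); save(f,f'pics/{n}.png'); print(n,f['o'],f['R'].round(3),f['f'],f['cx'],f['cy']); np.savez(n,**{k:f[k] for k in('color','depth','f','cx','cy','o','R')})
print(r.get_obs())
E
```

```text
Traceback (most recent call last):
  File "h.py", line 4, in grab
    f=cams.grab_frame(n); f['f']=240/np.tan(np.radians(f['fovy'])/2); f['R']=np.array(f['rotation']).reshape(3,3); f['o']=np.array(f['origin']); return f
                                                                             ~~~~~~~~~~~~~~~~~~~~~~~~~~~~~~~^^^^^
ValueError: cannot reshape array of size 4 into shape (3,3)
```

Rotation is a quaternion (wxyz).

```bash
sed -i "s/np.array(f\['rotation'\]).reshape(3,3)/q2R(f['rotation'])/" h.py; sed -i '2a from scipy.spatial.transform import Rotation as Ro\ndef q2R(q): return Ro.from_quat(np.roll(q,-1)).as_matrix()' h.py
python3 - <<'E'
from h import *
for n in ('scene','top'):
    f=grab(n); save(f,f'pics/{n}.png'); print(n,f['o'],f['R'].round(3),f['f'],f['cx'],f['cy']); np.savez(n,**{k:f[k] for k in('color','depth','f','cx','cy','o','R')})
print(r.get_obs())
E
```

```text
scene [-0.00967163 -0.34548332  0.88094181] [[ 0.499 -0.65   0.573]
 [-0.866 -0.371  0.334]
 [-0.005 -0.664 -0.748]] 434.1566622056203 326.4907919758567 239.03085089162826
top [ 0.2962316  -0.03524047  1.35217454] [[-0.103 -0.973  0.206]
 [-0.995  0.101 -0.02 ]
 [-0.002 -0.207 -0.978]] 475.5508860176599 313.86070224759237 237.8197914908196
{'clock': 0.15, 'qpos': array([ 1.18043593e+00,  1.24372721e-01,  1.65133859e+00, -2.25237338e-05,
        1.36748124e+00, -8.26212028e-02]), 'joint_vel': array([-0.00107655, -0.00106235, -0.00311191,  0.00015003, -0.00035612,
        0.00062776]), 'joint_efforts': array([ 5.51890043e-04, -4.24229014e+01, -3.66013563e+01, -2.33216684e-05,
        4.67594247e-03, -1.59913861e-05]), 'ee_pos': array([0.19675933, 0.6190223 , 0.23033696]), 'orientation': array([-1.76700880e-04,  1.53260846e-01,  9.88185445e-01, -7.80266765e-04]), 'ft_force': array([-0.22221243, -0.45024945,  0.63013583]), 'wrist_torque': array([ 0.02974807, -0.01289862,  0.0170905 ]), 'grip_force': 0.0, 'width': 0.08546358097156892}
```

View pics/scene.png

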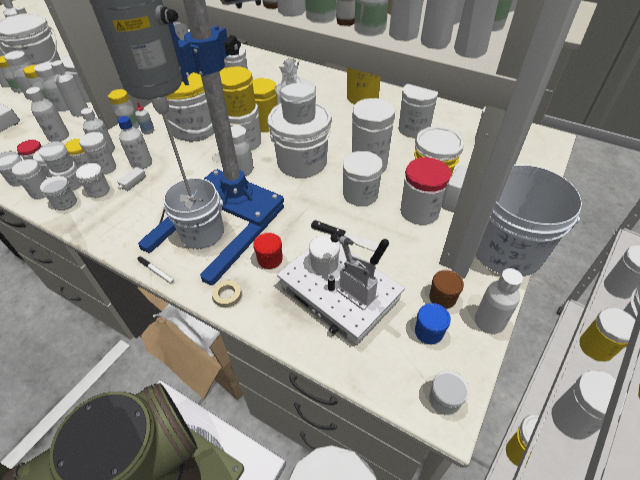

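View pics/top.png

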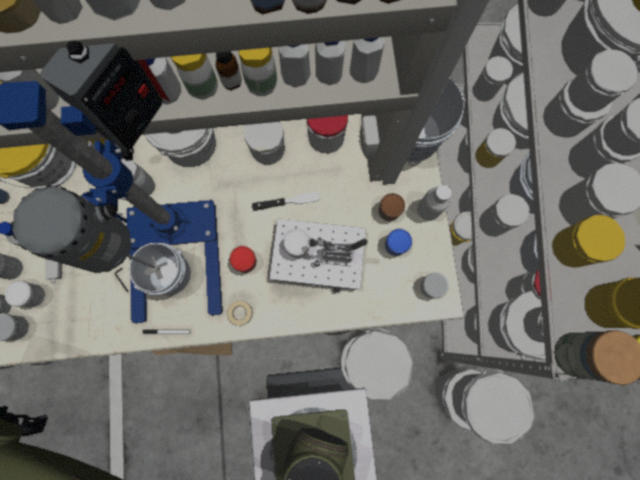

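Both pictures show the shaker near the middle: platform at top (318,255), scene (340,290). Candidates for the jar:
- white pot on the platform: top (296,243), scene (322,252)
- red look-alike: top (242,259)
- blue look-alike: top (399,241)
- brown look-alike: top (391,206)
- white spare jar: top (433,285)

By the description I choose the white pot on the platform. I'll measure it and check it in a close crop.

```bash
python3 - <<'E'
from h import *
F={n:dict(np.load(n+'.npz')) for n in('scene','top')}
f=F['top'];P=cloud(f); roi=np.zeros((480,640),bool); roi[210:300,262:375]=1
m=roi&(abs(P[...,2]-.056)<.006)
q=P[m][:,:2]; rect=cv2.minAreaRect((q*1000).astype(np.float32)); print('platform rect mm',rect,m.sum())
m=cv2.morphologyEx(m.astype(np.uint8),cv2.MORPH_CLOSE,np.ones((9,9)))
c=max(cv2.findContours(m,0,1)[0],key=cv2.contourArea)
box=cv2.boxPoints(cv2.minAreaRect(c)); print('box px->plane',[onz(f,*b,.056).round(4)[:2] for b in box])
for n,ro in(('top',(215,270,270,320)),('scene',(225,280,300,345))):
    f=F[n];P=cloud(f); mm=np.zeros((480,640),bool); mm[ro[0]:ro[1],ro[2]:ro[3]]=1
    l=mm&(abs(P[...,2]-.126)<.005)&(f['color'].min(-1)>120)
    p=P[l]; print(n,'lid',l.sum(),p.mean(0),cv2.minEnclosingCircle((p[:,:2]*1000).astype(np.float32)))
    k=(P[...,2]>.15)&(P[...,2]<.3)&(P[...,1]<.2)&(P[...,1]>-.3)&(P[...,0]>.3)&(P[...,0]<.8)&(f['color'].max(-1)<60)
    p=P[k]; print('black high',k.sum(), p.min(0),p.max(0)) if k.any() else 0
a=cv2.resize(F['top']['color'][200:310,255:385],(780,660))[:, :, ::-1]
b=cv2.resize(F['scene']['color'][205:345,265:410],None,fx=4,fy=4,interpolation=2)[:, :, ::-1]
cv2.imwrite('pics/crop.png',b)
E
```

```text
platform rect mm ((527.1651611328125, -66.99740600585938), (250.17239379882812, 172.81092834472656), 77.58808135986328) 3976
box px->plane [array([0.4689, 0.0732]), array([0.6383, 0.04  ]), array([ 0.5833, -0.2096]), array([ 0.4161, -0.17  ])]
top lid 471 [ 0.55039985 -0.01195708  0.12477622] ((550.1220703125, -12.381291389465332), 35.08481216430664)
black high 216 [ 0.49670913 -0.28636798  0.15017381] [ 0.79791327 -0.04966384  0.29978964]
scene lid 529 [ 0.54452061 -0.0143332   0.12412929] ((537.284423828125, -38.87971115112305), 60.640777587890625)
black high 277 [ 0.49262194 -0.17862174  0.15104552] [ 0.53402327 -0.04508887  0.2810545 ]
```

View pics/crop.png

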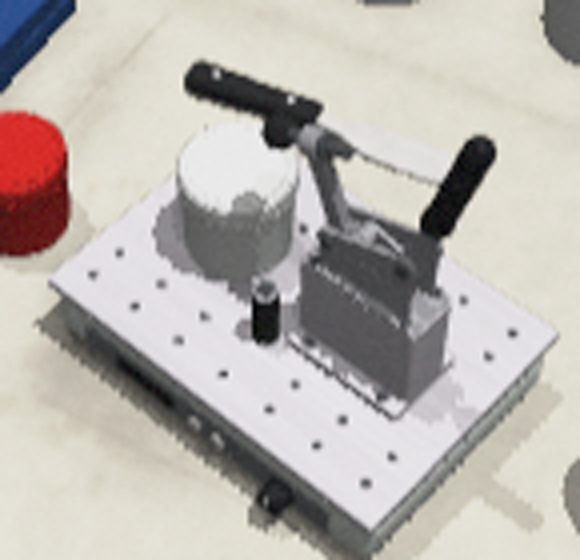

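The crop confirms it: the white pot stands on the platform behind the near post (265,310), with the raised bar at (325,180) and the grip at (460,185). Next I'll fix the stirrer's place and the shaker frame, and work out the first moves.

```bash
cat >> h.py <<'E'
Y=np.radians(-12.4); C=np.array([.5272,-.067,0]); RS=Ro.from_euler('z',Y).as_matrix()
def w2s(p): return (np.asarray(p)-C)@RS
def s2w(p): return RS@np.asarray(p,float)+C
RT=RS@np.array([[0,1,0],[1,0,0],[0,0,-1.]])  # tool x=shaker y, tool y=shaker x, z down
def state():
    o=r.get_obs(); R=q2R(o['orientation']); p=np.array(o['ee_pos']); return o,R,p
def delta(p,R,p2,R2=RT):
    "rotation vector and shift (cm) in present tool axes"
    return Ro.from_matrix(R.T@R2).as_rotvec().round(3),(R.T@(np.asarray(p2)-p)*100).round(2)
E
python3 - <<'E'
from h import *
f=dict(np.load('top.npz'));P=cloud(f);c=f['color'].astype(int)
b=(c[...,2]>c[...,0]+40)&(P[...,2]<.065)&(P[...,2]>.02)&(P[...,1]>.1)&(P[...,1]<.6)
p=P[b];print('foot',b.sum(),np.percentile(p,[1,99],axis=0).round(3))
o,R,p=state(); print(p,R.round(3),[w2s([.5501,-.0124,.126])])
for f in ('scene','top'):
    f=dict(np.load(f+'.npz'));P=cloud(f)
    S=(P-C)@RS; k=(abs(S[...,0])<.06)&(abs(S[...,1])<.13)&(S[...,2]>.14)&(S[...,2]<.32)
    q=S[k]; d=f['color'][k].max(-1)<60
    for lo in np.arange(.14,.30,.02):
        for nm,e in(('blk',d),('met',~d)):
            z=q[e&(q[:,2]>=lo)&(q[:,2]<lo+.02)]
            if len(z)>3: print(nm,round(lo,2),len(z),z[:,:2].mean(0).round(3),z[:,:2].min(0).round(3),z[:,:2].max(0).round(3))
E
```

```text
foot 3532 [[0.397 0.216 0.02 ]
 [0.711 0.46  0.059]]
[0.19675933 0.6190223  0.23033696] [[-0.953  0.303 -0.001]
 [ 0.303  0.953 -0.001]
 [ 0.    -0.002 -1.   ]] [array([0.01064125, 0.05824375, 0.126     ])]
blk 0.14 7 [-0.017 -0.03 ] [-0.019 -0.035] [-0.014 -0.026]
met 0.14 238 [-0.007 -0.053] [-0.017 -0.086] [ 0.01 -0.02]
blk 0.16 9 [-0.016 -0.081] [-0.018 -0.083] [-0.013 -0.076]
met 0.16 220 [-0.005 -0.057] [-0.016 -0.088] [ 0.011 -0.014]
blk 0.18 18 [-0.009  0.011] [-0.012  0.005] [0.005 0.019]
met 0.18 80 [-0.005 -0.035] [-0.013 -0.092] [0.004 0.016]
blk 0.2 82 [-0.007 -0.041] [-0.013 -0.1  ] [0.004 0.022]
met 0.2 99 [-0.005 -0.023] [-0.012 -0.101] [0.006 0.009]
blk 0.22 44 [-0.009 -0.098] [-0.012 -0.106] [-0.005 -0.089]
met 0.22 4 [-0.003 -0.104] [-0.004 -0.106] [-0.003 -0.102]
blk 0.24 46 [-0.009 -0.103] [-0.011 -0.112] [-0.005 -0.093]
met 0.24 5 [-0.003 -0.106] [-0.005 -0.111] [-0.002 -0.092]
blk 0.26 69 [-0.007 -0.108] [-0.012 -0.115] [ 0.003 -0.099]
met 0.26 11 [-0.001 -0.109] [-0.005 -0.115] [ 0.003 -0.099]
blk 0.28 4 [-0.004 -0.109] [-0.006 -0.112] [-0.001 -0.106]
met 0.14 107 [-0.002 -0.049] [-0.014 -0.082] [ 0.011 -0.02 ]
met 0.16 115 [-0.002 -0.058] [-0.014 -0.086] [ 0.012 -0.014]
blk 0.18 8 [-0.005 -0.008] [-0.008 -0.081] [-0.     0.016]
met 0.18 18 [-0.002 -0.031] [-0.011 -0.084] [0.009 0.02 ]
blk 0.2 29 [-0.004 -0.035] [-0.008 -0.092] [0.003 0.017]
met 0.2 106 [-0.001 -0.011] [-0.01  -0.093] [0.009 0.022]
blk 0.22 11 [-0.005 -0.09 ] [-0.008 -0.095] [-0.001 -0.086]
met 0.22 10 [ 0.    -0.089] [-0.008 -0.097] [ 0.006 -0.083]
blk 0.24 16 [-0.005 -0.095] [-0.008 -0.1  ] [-0.    -0.089]
met 0.24 8 [-0.001 -0.097] [-0.008 -0.107] [ 0.004 -0.091]
blk 0.26 22 [-0.004 -0.102] [-0.009 -0.11 ] [-0.    -0.095]
met 0.26 19 [ 0.    -0.105] [-0.008 -0.112] [ 0.006 -0.096]
blk 0.28 4 [-0.001 -0.105] [-0.004 -0.106] [ 0.001 -0.104]
```

Request:
{"fn": "servo_tool", "kwargs": {"commands": [[[0,0,0],[0,-2,-0.5],1],[[0,0,0],[0,-4,-0.5],1],[[0,0,0],[0,-4,-0.5],1],[[0,0,0],[0,-4,-0.5],1],[[0,0,0],[0,-4,-0.5],1],[[0,0,0],[0,-4,-0.5],1],[[0,0,0],[0,-2,0],1],[[0,0,0],[0,-1.9,0],1]]}}

```text
clock: 0.82
ee_pos: [0.1179, 0.371, 0.2614]
orientation: [0.0, 0.153, 0.988, 0.001]
ft_force: [0.2, -0.5, 0.1]
width: 0.0856
grip_force: 0.0
```

Request:
{"fn": "servo_tool", "kwargs": {"commands": [[[0,0,0.06],[-2.3,-0.1,0],1],[[0,0,0.095],[-3.7,-0.18,0],1],[[0,0,0.095],[-3.7,-0.18,0],0.47],[[0,0,0.095],[-3.7,-0.18,0],0.47],[[0,0,0.095],[-3.7,-0.18,0],0.47],[[0,0,0.095],[-3.7,-0.18,0],0.47],[[0,0,0.095],[-3.7,-0.18,0],0.47],[[0,0,0.095],[-3.7,-0.18,0],0.47]]}}

```text
clock: 1.48
ee_pos: [0.3355, 0.1988, 0.2612]
orientation: [0.0, 0.496, 0.868, 0.0]
ft_force: [0.0, 0.9, -0.6]
width: 0.0405
grip_force: 0.0
```

Request:
{"fn": "servo_tool", "kwargs": {"commands": [[[0,0,0.095],[-3.7,-0.18,0],0.47],[[0,0,0.095],[-3.7,-0.18,0],0.47],[[0,0,0.095],[-3.7,-0.18,0],0.47],[[0,0,0.095],[-3.7,-0.18,0],0.47],[[0,0,0.05],[-2,-0.1,0],0.47],[[0,0,0],[0,0,0],0.47]]}}

```text
clock: 1.98
ee_pos: [0.387, 0.0388, 0.261]
orientation: [0.0, 0.671, 0.742, -0.001]
ft_force: [0.1, -0.2, -0.0]
width: 0.0399
grip_force: 0.0
```

```bash
python3 - <<'E'
from h import *
o,R,p=state(); print(p,o['clock'],o['width'],o['qpos'].round(2)); print(delta(p,R,s2w([.010,.135,.22])),delta(p,R,s2w([.01,.135,.22]),RT@Ro.from_rotvec([0,-.25,0]).as_matrix()))
f=dict(np.load('top.npz'))
print('red',w2s(onz(f,242,259,.066)),'tape',onz(f,238,313,.018))
E
```

```text
[0.38703689 0.03880354 0.26099064] 1.9833 0.03988722772924297 [-0.04 -0.52  2.15 -0.    1.51 -0.14]
(array([-0.   ,  0.001,  0.317]), array([ 0.58, 18.04,  4.09])) (array([ 0.039, -0.247,  0.316]), array([ 0.58, 18.04,  4.09]))
red [-0.04324036  0.20313208  0.066     ] tape [0.38694205 0.16912231 0.018     ]
```

Request:
{"fn": "servo_tool", "kwargs": {"commands": [[[0,0,0],[0.12,3.6,0.8],0.47],[[0,0,0],[0.12,3.6,0.8],0.47],[[0,0,0],[0.12,3.6,0.8],0.47],[[0,0,0],[0.12,3.6,0.8],0.47],[[0,0,0],[0.1,3.6,0.8],0.47],[[0,0,0.106],[0,0,0],0.47],[[0,0,0.106],[0,0,0],0.47],[[0,0,0.105],[0,0,0],0.47]]}}

```text
clock: 2.65
ee_pos: [0.5652, 0.0682, 0.2196]
orientation: [-0.001, 0.778, 0.628, -0.001]
ft_force: [-0.6, -0.3, -0.1]
width: 0.0402
grip_force: 0.0
```

Request:
{"fn": "servo_tool", "kwargs": {"commands": [[[0,-0.12,0],[0,0,0],0.47],[[0,-0.12,0],[0,0,0],0.47],[[0,0,0],[0,0,0],0.47]]}}

```text
clock: 2.9
ee_pos: [0.565, 0.0702, 0.2201]
orientation: [0.076, 0.77, 0.627, -0.094]
ft_force: [-0.3, -0.6, -0.4]
width: 0.0402
grip_force: 0.0
```

```bash
python3 - <<'E'
from h import *
o,R,p=state(); print(p,o['clock'],o['qpos'].round(2),w2s(p)); R2=RT@Ro.from_rotvec([0,-.24,0]).as_matrix()
print(delta(p,R,s2w([.01,.123,.078]),R2)); p=s2w([.01,.123,.078])
for q in ([.01,.102,.078],[0,.071,.078]): print(delta(p,R2,s2w(q),R2)); p=s2w(q)
f=grab('wrist'); save(f,'pics/w1.png')
E
```

```text
[0.56497567 0.07024563 0.22009855] 2.9 [ 0.14  0.02  1.8  -0.23  1.42  0.39] [0.00742297 0.14215577 0.22009855]
(array([0.001, 0.002, 0.012]), array([ 1.55,  0.26, 14.25]))
(array([0., 0., 0.]), array([-2.04,  0.  ,  0.5 ]))
(array([0., 0., 0.]), array([-3.01, -1.  ,  0.74]))
```

View pics/w1.png

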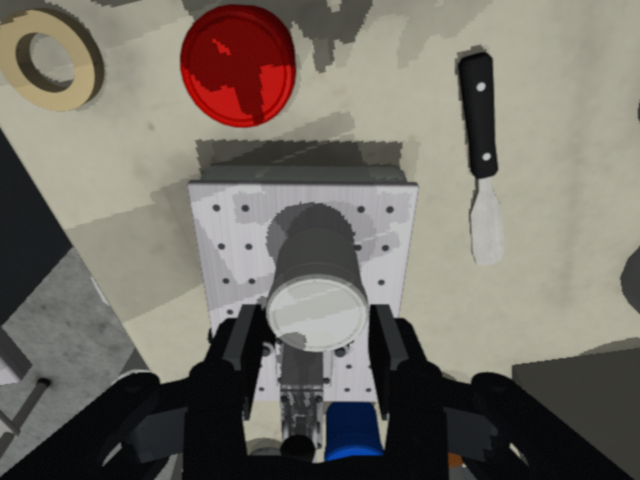

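The wrist view shows the jar's lid at (318,313), seen from the +y side. The red look-alike (238,65) and the scraper (480,150) are clear of the descent. Going down beside the jar.

Request:
{"fn": "servo_tool", "kwargs": {"commands": [[[0,0,0.012],[0.31,0.05,2.85],0.47],[[0,0,0],[0.31,0.05,2.85],0.47],[[0,0,0],[0.31,0.05,2.85],0.47],[[0,0,0],[0.31,0.05,2.85],0.47],[[0,0,0],[0.31,0.05,2.85],0.47],[[0,0,0],[0,0,0],0.47]]}}

```text
clock: 3.45
ee_pos: [0.5589, 0.0472, 0.0728]
orientation: [0.072, 0.775, 0.62, -0.097]
ft_force: [-0.7, 0.4, -1.8]
width: 0.0402
grip_force: 0.0
```

Request:
{"fn": "servo_tool", "kwargs": {"commands": [[[0,0,0],[-0.7,0,0.17],0.47],[[0,0,0],[-0.7,0,0.17],0.47],[[0,0,0],[-0.6,0,0.16],0.47],[[0,0,0],[-0.2,-0.05,0.05],0.47],[[0,0,0],[-0.2,-0.05,0.05],0.47],[[0,0,0],[-0.2,-0.1,0.05],0.47],[[0,0,0],[-0.2,-0.1,0.05],0.47],[[0,0,0],[-0.2,-0.1,0.05],0.47]]}}

```text
clock: 4.12
ee_pos: [0.5541, 0.019, 0.0801]
orientation: [0.077, 0.775, 0.62, -0.091]
ft_force: [1.1, 2.0, 2.2]
width: 0.0401
grip_force: 1.3
```

```bash
python3 - <<'E'
from h import *
o,R,p=state(); print(p,o['clock'],w2s(p),o['ft_force']); f=grab('top'); P=cloud(f); S=(P-C)@RS
l=(abs(S[...,2]-.125)<.006)&(abs(S[...,0])<.06)&(abs(S[...,1]-.045)<.06)&(f['color'].min(-1)>110); q=S[l]
print(l.sum(),q.min(0),q.max(0)); save(f,'pics/t2.png')
E
```

```text
[0.55412195 0.01898334 0.08009106] 4.1167 [0.00783026 0.08975864 0.08009106] [1.1313558  1.98159159 2.22891564]
503 [-0.02525579 -0.01417703  0.1190409 ] [0.04311027 0.0888078  0.13060817]
```

Request:
{"fn": "servo_tool", "kwargs": {"commands": [[[0,0,0],[-0.2,-0.1,0.05],0.47],[[0,0,0],[-0.2,-0.1,0.05],0.47],[[0,0,0],[-0.2,-0.1,0.05],0.47],[[0,0,0],[-0.2,-0.1,0.05],0.47],[[0,0,0],[-0.2,-0.1,0.05],0.47],[[0,0,0],[-0.2,-0.1,0.05],0.47],[[0,0,0],[-0.2,-0.1,0.05],0.47],[[0,0,0],[0,0,0],0.47]]}}

```text
clock: 4.83
ee_pos: [0.5428, 0.0058, 0.0788]
orientation: [0.076, 0.775, 0.62, -0.093]
ft_force: [1.0, 1.4, 1.7]
width: 0.04
grip_force: 0.8
```

```bash
cat >> h.py <<'E'
def jar(n='top'):
    f=grab(n); P=cloud(f); S=(P-C)@RS
    l=(abs(S[...,2]-.125)<.006)&(abs(S[...,0])<.06)&(abs(S[...,1]-.045)<.06)&(f['color'].min(-1)>110)&(S[...,1]>-.008)
    k,lab,st,_=cv2.connectedComponentsWithStats(l.astype(np.uint8)); i=1+st[1:,4].argmax(); q=S[lab==i]
    print('lid',len(q),q.min(0).round(4),q.max(0).round(4),cv2.minEnclosingCircle((q[:,:2]*1000).astype(np.float32)))
    return f
E
python3 - <<'E'
from h import *
o,R,p=state(); print(w2s(p),o['ft_force'],o['clock'],o['grip_force']); f=jar()
E
```

```text
[-0.0004155   0.07449419  0.0788181 ] [0.98409245 1.40987103 1.70390345] 4.8333 0.8259810414165258
lid 463 [-0.0341  0.0038  0.1191] [0.0351 0.0713 0.1305] ((0.7400802969932556, 38.05583190917969), 35.50068664550781)
```

Request:
{"fn": "servo_tool", "kwargs": {"commands": [[[0,0,0],[-0.15,0,0.035],0.47],[[0,0,0],[-0.15,0,0.035],0.47],[[0,0,0],[-0.1,0,0.025],0.47],[[0,0,0],[0,0,0],0.47],[[0,0,0],[0,0,0],0.47]]}}

```text
clock: 5.3
ee_pos: [0.5419, 0.0021, 0.0787]
orientation: [0.076, 0.775, 0.62, -0.093]
ft_force: [0.6, 1.1, 1.4]
width: 0.0404
grip_force: 0.7
```

Request:
{"fn": "servo_tool", "kwargs": {"commands": [[[0,0,0],[-0.1,0,0.025],0.47],[[0,0,0],[-0.1,0,0.025],0.47],[[0,0,0],[0,0,0],0.47],[[0,0,0],[0,0,0],0.47]]}}

```text
clock: 5.63
ee_pos: [0.5417, 0.0001, 0.0789]
orientation: [0.076, 0.775, 0.62, -0.093]
ft_force: [-0.8, 1.4, 0.8]
width: 0.0396
grip_force: 0.6
```

```bash
python3 - <<'E'
from h import *
o,R,p=state(); print(w2s(p),o['ft_force'],o['clock'],o['grip_force']); f=jar()
E
```

```text
[-0.00022627  0.06861271  0.07886228] [-0.79546298  1.39854224  0.79015325] 5.6333 0.608084499835968
lid 446 [-0.0337 -0.0011  0.1191] [0.0349 0.0655 0.131 ] ((0.4312821626663208, 31.759336471557617), 35.01116180419922)
```

Request:
{"fn": "servo_tool", "kwargs": {"commands": [[[0,0,0],[-0.1,0,0.025],0.47],[[0,0,0],[-0.1,0,0.025],0.47],[[0,0,0],[0,0,0],0.47],[[0,0,0],[0,0,0],0.47]]}}

```text
clock: 6.02
ee_pos: [0.5413, -0.0015, 0.0789]
orientation: [0.076, 0.775, 0.62, -0.092]
ft_force: [0.4, 2.1, -0.2]
width: 0.0402
grip_force: 1.6
```

Request:
{"fn": "servo_tool", "kwargs": {"commands": [[[0,0,0],[-0.1,0,0.025],0.47],[[0,0,0],[0,0,0],0.47],[[0,0,0],[0,0,0],0.47]]}}

```text
clock: 6.27
ee_pos: [0.5411, -0.002, 0.0788]
orientation: [0.075, 0.775, 0.62, -0.092]
ft_force: [-1.1, 5.5, -1.1]
width: 0.0403
grip_force: 2.9
```

```bash
python3 - <<'E'
from h import *
o,R,p=state(); print(w2s(p),o['ft_force'],o['clock'],o['grip_force']); f=jar()
E
```

```text
[-0.00042885  0.06649744  0.07884253] [-1.09926108  5.54264887 -1.07883414] 6.2667 2.8990553319454193
lid 445 [-0.035 -0.004  0.119] [0.0347 0.0635 0.1308] ((0.15114879608154297, 30.501220703125), 35.317893981933594)
```

The jar is seated: force rises to 5.5 N and the lid centre is at shaker (0.2, 30.5) mm. Now I'll back away, rise, shut the fingers and untilt.

Request:
{"fn": "servo_tool", "kwargs": {"commands": [[[0,0,0],[0.4,0,-0.1],0.47],[[0,0,0],[1.2,0,-0.3],0.47],[[0,0,0],[2,0,-0.5],0.47],[[0,0,0],[1,0,-2.5],0.47],[[0,0,0],[0,0,-3.5],0.3],[[0,0,0],[0,0,-4],0],[[0,0,0],[0,0,-4],0],[[0,0,0],[0,0,-4],0]]}}

```text
clock: 6.98
ee_pos: [0.5602, 0.0855, 0.2533]
orientation: [0.076, 0.775, 0.62, -0.093]
ft_force: [1.5, -0.1, 0.4]
width: 0.0001
grip_force: 0.0
```

Request:
{"fn": "servo_tool", "kwargs": {"commands": [[[0,0.12,0],[0,0,-2],0],[[0,0.12,0],[0,0,0],0],[[0,0,0],[0,0,0],0]]}}

```text
clock: 7.23
ee_pos: [0.5625, 0.0881, 0.2747]
orientation: [0.003, 0.781, 0.624, 0.004]
ft_force: [-0.1, -0.0, -1.1]
width: -0.0
grip_force: 0.0
```

```bash
python3 - <<'E'
from h import *
o,R,p=state(); print(w2s(p),o['ft_force'],o['clock'],o['width'],o['qpos'].round(2)); jar()
print(delta(p,R,s2w([0,-.068,.285])))
a=np.radians(np.r_[75:-1:-6.25]); r_=75
y=-78-r_*np.cos(a)+8*np.sin(a)+11; z=168+r_*np.sin(a)+8*np.cos(a)
print(np.c_[np.degrees(a),y,z].round(1)); print(np.c_[np.diff(y),-np.diff(z)].round(1)/10)
E
```

```text
[0.00119596 0.15901945 0.27470621] [-0.05467127 -0.02571722 -1.14358894] 7.2333 -1.5806119066809635e-05 [ 0.06 -0.08  1.79  0.    1.43  0.28]
lid 422 [-0.034  -0.004   0.1192] [0.0346 0.0655 0.1305] ((0.3907403349876404, 30.86343765258789), 35.52666091918945)
(array([ 0.009, -0.003, -0.007]), array([-22.7 ,   0.04,  -1.09]))
[[  75.   -78.7  242.5]
 [  68.8  -86.7  240.8]
 [  62.5  -94.5  238.2]
 [  56.2 -102.   234.8]
 [  50.  -109.1  230.6]
 [  43.8 -115.6  225.6]
 [  37.5 -121.6  220. ]
 [  31.3 -127.   213.7]
 [  25.  -131.6  206.9]
 [  18.8 -135.4  199.7]
 [  12.5 -138.5  192. ]
 [   6.2 -140.7  184.1]
 [   0.  -142.   176. ]]
[[-0.8   0.17]
 [-0.78  0.26]
 [-0.75  0.34]
 [-0.71  0.42]
 [-0.66  0.5 ]
 [-0.6   0.56]
 [-0.53  0.63]
 [-0.46  0.68]
 [-0.39  0.73]
 [-0.3   0.76]
 [-0.22  0.79]
 [-0.13  0.81]]
```

Request:
{"fn": "servo_tool", "kwargs": {"commands": [[[0.009,-0.003,-0.007],[-2.5,0,-1.1],0],[[0,0,0],[-3.7,0,0],0],[[0,0,0],[-3.7,0,0],0],[[0,0,0],[-3.7,0,0],0],[[0,0,0],[-3.7,0,0],0],[[0,0,0],[-3,0,0],0],[[0,0,0],[-2.2,0,0],0],[[0,0,0],[0,0,0],0]]}}

```text
clock: 7.95
ee_pos: [0.5121, -0.1332, 0.2807]
orientation: [-0.002, 0.78, 0.626, -0.006]
ft_force: [0.1, -0.5, 0.3]
width: 0.0002
grip_force: 0.0
```

```bash
python3 - <<'E'
from h import *
o,R,p=state(); print(w2s(p),o['ft_force'],o['clock'],o['qpos'].round(2)); print(delta(p,R,s2w([0,-.070,.242])))
f=grab('scene'); cv2.imwrite('pics/s3.png',cv2.resize(f['color'][150:345,250:430],None,fx=3,fy=3)[:,:,::-1])
E
```

```text
[-0.00048448 -0.06790729  0.28074875] [ 0.07153423 -0.49629058  0.32108694] 7.95 [-0.35 -0.17  1.85 -0.01  1.46 -0.13]
(array([-0.011,  0.006, -0.001]), array([-0.19,  0.09,  3.88]))
```

View pics/s3.png

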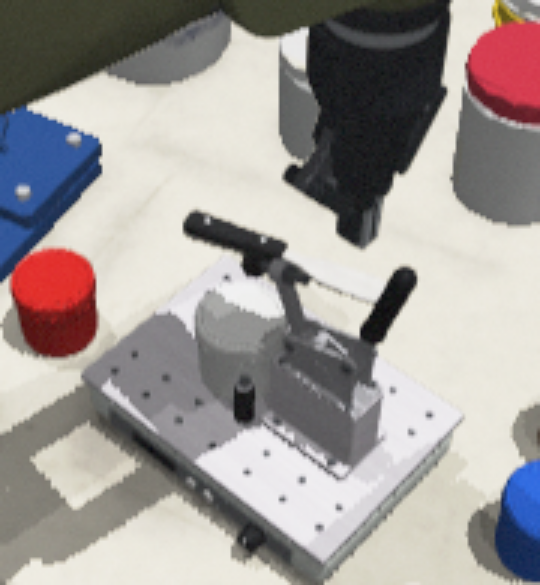

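The closed fingertips (355,240) hang above the gap between bar (290,270) and grip (390,300), and the jar is against the near post (244,398). Descending into the gap, then pushing the grip along its arc.

Request:
{"fn": "servo_tool", "kwargs": {"commands": [[[-0.011,0.006,0],[-0.1,0.05,1.3],0],[[0,0,0],[-0.1,0.05,1.3],0],[[0,0,0],[0,0,1.3],0],[[0,0,0],[-0.5,0,0],0],[[0,0,0],[-0.4,0,0],0],[[0,0,0],[-0.8,0,0.17],0],[[0,0,0],[-0.78,0,0.26],0],[[0,0,0],[-0.75,0,0.34],0]]}}

```text
clock: 8.67
ee_pos: [0.5075, -0.1651, 0.2368]
orientation: [0.002, 0.778, 0.628, 0.003]
ft_force: [0.4, 0.8, 2.0]
width: -0.0007
grip_force: 0.5
```

```bash
python3 - <<'E'
from h import *
o,R,p=state(); print(w2s(p),o['ft_force'],o['clock']); print(delta(p,R,s2w([0,-.102,.2348])))
f=grab('scene'); S=(cloud(f)-C)@RS
k=(abs(S[...,0])<.03)&(S[...,1]<-.1)&(S[...,1]>-.21)&(S[...,2]>.16)&(f['color'].max(-1)<60); q=S[k]; i=q[:,1].argsort()[:15]; print(k.sum(),q[i].mean(0))
E
```

```text
[ 0.00184102 -0.10003348  0.23675273] [0.37153155 0.77699969 1.96280841] 8.6667
(array([ 0.006, -0.003,  0.003]), array([-0.2 , -0.19,  0.19]))
2032 [ 0.01412928 -0.16412387  0.51435071]
```

Contact as expected (about 1–2 N). Continuing the arc.

Request:
{"fn": "servo_tool", "kwargs": {"commands": [[[0,0,0],[-0.8,-0.1,0.5],0],[[0,0,0],[-0.66,-0.1,0.5],0],[[0,0,0],[-0.6,0,0.56],0],[[0,0,0],[-0.53,0,0.63],0],[[0,0,0],[-0.46,0,0.68],0],[[0,0,0],[0,0,0],0]]}}

```text
clock: 9.22
ee_pos: [0.4977, -0.1939, 0.2047]
orientation: [-0.001, 0.779, 0.627, 0.002]
ft_force: [-0.3, -0.1, -0.6]
width: 0.0001
grip_force: 0.0
```

```bash
python3 - <<'E'
from h import *
o,R,p=state(); print(w2s(p),o['ft_force'],o['clock']); print(delta(p,R,s2w([0,-.142,.176])))
f=grab('scene'); cv2.imwrite('pics/s4.png',cv2.resize(f['color'][150:345,250:430],None,fx=3,fy=3)[:,:,::-1])
E
```

```text
[-0.00154159 -0.1302606   0.20467536] [-0.29249521 -0.06087091 -0.59247161] 9.2167
(array([ 0.001, -0.004,  0.002]), array([-1.18,  0.15,  2.86]))
```

View pics/s4.png

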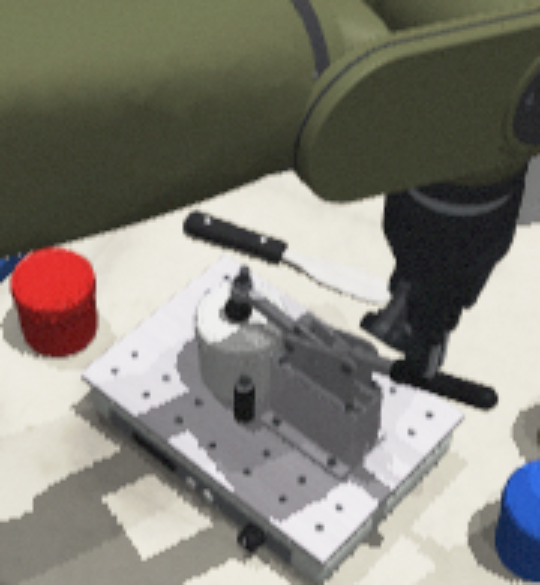

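The grip (445,385) is nearly level and the pad (237,310) is at the lid's middle. Pressing down through the dead point.

Request:
{"fn": "servo_tool", "kwargs": {"commands": [[[0,0,0],[-0.3,0.05,0.6],0],[[0,0,0],[-0.3,0.05,0.6],0],[[0,0,0],[-0.3,0.05,0.6],0],[[0,0,0],[-0.3,0,0.6],0],[[0,0,0],[0,0,0.5],0],[[0,0,0],[0,0,0],0]]}}

```text
clock: 9.77
ee_pos: [0.4974, -0.2054, 0.1762]
orientation: [0.0, 0.778, 0.628, 0.002]
ft_force: [0.5, -0.1, -0.1]
width: -0.0001
grip_force: 0.0
```

```bash
python3 - <<'E'
from h import *
o,R,p=state(); print(w2s(p),o['ft_force'],o['clock'])
f=grab('scene'); S=(cloud(f)-C)@RS
k=(abs(S[...,0])<.03)&(S[...,1]<-.165)&(S[...,1]>-.21)&(S[...,2]>.10)&(S[...,2]<.22)&(f['color'].max(-1)<70); print(k.sum(),np.median(S[k],0))
E
```

```text
[ 0.00059067 -0.14157216  0.17619228] [ 0.48936613 -0.13864767 -0.07141532] 9.7667
93 [-0.00441863 -0.1792495   0.16011733]
```

Force is back to zero and the grip sits about 8° below level, so it has snapped over. Taking the hand away.

Request:
{"fn": "servo_tool", "kwargs": {"commands": [[[0,0,0],[0,0,-2],0],[[0,0,0],[0,0,-4],0],[[0,0,0],[0,0,-4],0],[[0,0,0],[0,-2,-3],0],[[0,0,0],[0,-4,0],0],[[0,0,0],[0,-4,0],0],[[0,0,0],[0,0,0],0],[[0,0,0],[0,0,0],0]]}}

```text
clock: 10.48
ee_pos: [0.3985, -0.1842, 0.3078]
orientation: [0.002, 0.779, 0.627, 0.003]
ft_force: [0.2, 0.0, 0.1]
width: -0.0
grip_force: 0.0
```

```bash
python3 - <<'E'
from h import *
o,R,p=state(); print(w2s(p),o['ft_force'],o['clock'],o['joint_vel'].round(3))
f=grab('top')
cv2.imwrite('pics/t5.png',cv2.resize(f['color'][180:330,210:460],None,fx=2,fy=2)[:,:,::-1])
f=grab('scene'); cv2.imwrite('pics/s5.png',cv2.resize(f['color'][150:345,250:430],None,fx=3,fy=3)[:,:,::-1])
S=(cloud(f)-C)@RS
k=(abs(S[...,0])<.03)&(S[...,1]<-.12)&(S[...,1]>-.21)&(S[...,2]>.10)&(S[...,2]<.22)&(f['color'].max(-1)<70); q=S[k]
print(len(q),'slope deg',np.degrees(np.arctan(np.polyfit(q[:,1],q[:,2],1)[0])),np.median(q,0))
E
```

```text
[-0.10055552 -0.14211544  0.30779828] [0.1778114  0.01488191 0.05486115] 10.4833 [ 0.01   0.063 -0.048  0.004 -0.014  0.003]
258 slope deg 8.335602567031316 [-0.00563153 -0.15744578  0.16274115]
```

View pics/s5.png

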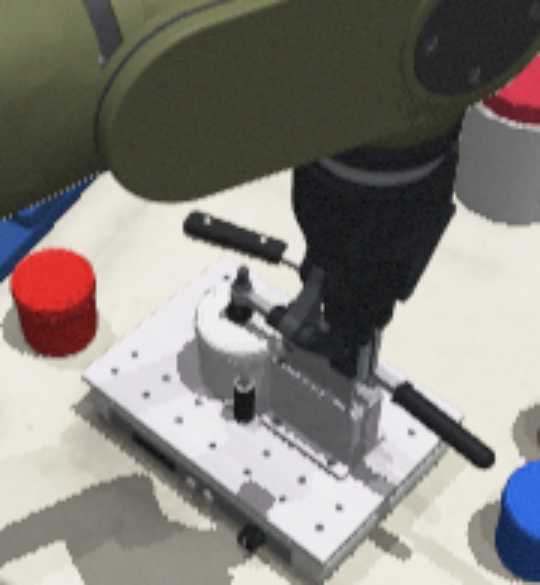

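The grip (445,425) lies 8.3° below level, which is its lock stop. The pad (238,312) bears on the lid's middle, the jar is upright against the post, and the hand is clear.

```bash
python3 -c "
from bench import ticket; print(ticket.hand_in())"
```

```text
the job is handed in; nothing more can be done
None
```

The jar is home against both posts, the clamp is snapped into lock with its pad on the lid, the hand is clear, and the job is handed in at about 10.6 s; no verdict came back, and I did not measure the pad force.

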